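# Release a cured rock section from the bonding jig and put it on the balance

### The job

The glue on the rectangular stone specimen in the bonding jig has cured. Push back the ball-knob lever behind it until the spring hold-down finger lifts off and stays up by itself, then draw the specimen forward, out from under the fixed lip at its rear edge, and set it down gently, glass side down, in the middle of the balance pan. Leave the round-core specimen clamped in its nest.

Things in the scene. Friction and masses are not known exactly. Their poses are not given: they have to be found in the camera images.
- jig: Bonding jig, fixed: aluminium plate 160 mm deep (x) by 220 mm wide (y), its top (the bed) 20 mm above the worktop. Origin: centre of its underside, z up; its open front is -x (roughly towards the robot), +y is left seen from the robot. Two equal nests side by side, 110 mm apart in y; behind each, on a hinge, a spring hold-down finger with a ball-knob lever.
- nest_l (a point): Centre of the left (+y) nest, on the bed, 20 mm above the worktop; jig (-20, 55, 20) mm; axes as the jig. Side rails 4 mm high, inner faces 54 mm apart.
- nest_r (a point): Centre of the right (-y) nest, on the bed, 20 mm above the worktop; jig (-20, -55, 20) mm; axes as the jig. Side rails 4 mm high, inner faces 54 mm apart.
- lip_l (a point): Middle of the front edge of the left nest's fixed rear lip, at its underside, 33 mm behind the nest's centre and 6 mm above the bed. The lip is 40 mm wide, 4 mm thick, and overhangs the rear edge of the glass by 5 mm. There is no wall at the front: the specimen slides forward (jig -x) 7 mm or more, then lifts.
- lip_r (a point): The same point of the right nest's fixed rear lip (same sizes).
- hinge_l (a point): Hinge of the left finger, 65 mm behind (jig +x) its nest's centre, 54 mm above the worktop, axis along jig y, at jig (45, 55, 54) mm, between two steel cheeks (26 mm wide over both, tops 64 mm above the worktop).
- hinge_r (a point): Hinge of the right finger, 65 mm behind (jig +x) its nest's centre, 54 mm above the worktop, axis along jig y, at jig (45, -55, 54) mm, between two steel cheeks (26 mm wide over both, tops 64 mm above the worktop).
- finger_l (a joint): Left hold-down finger, rad. 0: lowered, rubber pad pressing the stone with 5 N; 1.75: fully raised. Over-centre spring: below 0.75 it closes again, past 0.75 it snaps on to 1.75 in about 0.5 s and stays. Rises when its knob is pushed back (jig +x, 8 to 15 N at first, less later). Arm 12 mm wide, 65 mm from hinge to pad; top 57 mm (end 65 mm) above the worktop.
- finger_r (a joint): Right hold-down finger, rad. 0: lowered, rubber pad pressing the stone with 5 N; 1.75: fully raised. Over-centre spring: below 0.75 it closes again, past 0.75 it snaps on to 1.75 in about 0.5 s and stays. Rises when its knob is pushed back (jig +x, 8 to 15 N at first, less later). Arm 12 mm wide, 65 mm from hinge to pad; top 57 mm (end 65 mm) above the worktop.
- knob_l (a point): Centre of the black ball knob, 18 mm diameter, on the left finger's lever: 48 mm from the hinge, 100 mm above the worktop when lowered, where the lever leans 0.3 rad forward of upright. Arm and lever are one rigid part: the knob swings back and down as the pad rises.
- knob_r (a point): Centre of the black ball knob, 18 mm diameter, on the right finger's lever: 48 mm from the hinge, 100 mm above the worktop when lowered, where the lever leans 0.3 rad forward of upright. Arm and lever are one rigid part: the knob swings back and down as the pad rises.
- block_specimen: The specimen to move: a rectangular grey stone block 56 x 40 x 16 mm (x, y, z) bonded centrally on a clear glass slide 76 x 51 x 4 mm; 20 mm high, 0.11 to 0.18 kg in all. Origin: centre of the underside of the glass; x along its length, z up. It lies in either nest, length along jig x; grip it across the 40 mm width of the stone.
- core_specimen: The specimen to leave clamped: a round grey stone disc, 42 mm diameter, 16 mm high, bonded on an equal glass slide 76 x 51 x 4 mm. Origin: centre of the underside of the glass. It lies in the other nest.
- balance: Small top-pan balance, fixed, 230 mm (x) by 180 mm (y), 46 mm high. Origin: centre of its underside; the display is on its -x side.
- pan (a point): Centre of the top of the balance's flat weighing pan, 46 mm above the worktop; 124 mm (balance x) by 130 mm (y), no rim; axes as the balance.
Mind the look-alikes: they are no part of the job. Leave any brown or green look-alike of the block_specimen alone.

How it is judged (in metres and radians):
On the way, in this order (a step that is already met when the one before it is completed fails the run):
1. the finger over the rectangular specimen is raised past its snap point while the specimen still lies in its nest (((horizontal distance between block_specimen and nest_l below 0.01 m and value of joint finger_l above 1.3 rad) or (horizontal distance between block_specimen and nest_r below 0.01 m and value of joint finger_r above 1.3 rad))), for 0.2 s.
2. with the finger up, the rectangular specimen is slid forward along the bed, clear of the rear lip, before it is lifted away (((x of block_specimen in the frame of nest_l below -0.0055 m and z of block_specimen in the frame of nest_l below 0.006 m and horizontal distance between block_specimen and nest_l below 0.05 m and value of joint finger_l above 1 rad) or (x of block_specimen in the frame of nest_r below -0.0055 m and z of block_specimen in the frame of nest_r below 0.006 m and horizontal distance between block_specimen and nest_r below 0.05 m and value of joint finger_r above 1 rad))), for 0.05 s.
At the end, for the whole second after the job is handed in: The rectangular specimen lies still and flat, glass down, on the balance pan, its centre within 30 mm of the pan's centre; the finger that held it stands raised (past 1.3 rad); the round-core specimen is in its nest (moved less than 8 mm) under its lowered finger (horizontal distance between block_specimen and pan below 0.03 m and z of block_specimen in the frame of pan between -0.004 and 0.004 m and angle between block_specimen's own z axis and vertical below 0.08 rad and linear speed of block_specimen below 0.02 m/s and distance of core_specimen from where it was at the start of the episode below 0.008 m and ((horizontal distance between core_specimen and nest_l below 0.012 m and value of joint finger_l below 0.1 rad and value of joint finger_r above 1.3 rad) or (horizontal distance between core_specimen and nest_r below 0.012 m and value of joint finger_r below 0.1 rad and value of joint finger_l above 1.3 rad))); the robot touches nothing.
It fails at once if the finger that clamps the round-core specimen is lifted ((horizontal distance between core_specimen and nest_l below 0.03 m and value of joint finger_l above 0.3 rad) or (horizontal distance between core_specimen and nest_r below 0.03 m and value of joint finger_r above 0.3 rad)).
It fails at once if the specimen is slammed or pressed on the balance with more than 40 N (contact force between block_specimen and balance above 40 N).
It fails at once if the rectangular specimen is let fall (more than about 1 cm) (contact force between the fingers and block_specimen below 0.05 N and linear speed of block_specimen above 0.5 m/s).
It also fails if it takes over 51 s, if anything falls off the work surface, if the arm or the gripper's body presses on something with over 40 N, if the wrist force passes 120 N, or if a joint passes its speed limit or range.

### The arm

A 6-joint arm with a two-finger parallel gripper is mounted at the origin on a cart in front of the work surface, level with it; the furniture and walls round the work are solid. World frame = base frame: x ahead of the robot, y to its left, z up, the work surface at z = 0. Lengths are in mm, angles in rad, forces in N, time in s.
With the tool pointing down it reaches from about 275 to 1000 mm from the base axis. Payload 8.4 kg.
Tool frame: the origin (TCP) lies on the centre line of the jaws, within the pads' length; the fingertips stand 17 mm ahead of it and the grasp point (between the pads) lies 2 mm behind it; z points along the fingers, y is the line along which they close (so a half turn about z gives the same grasp; the last joint's range is limited). The gripper opens to 85 mm and grips with 20 to 120 N. Pads are 22 mm wide; open, the fingers measure 114 mm over their backs; the gripper's body (76 mm by 85 mm) begins 54 mm behind the grasp point. The pads swing forward as they close: fully open they stand 13 mm farther back than shut.
Start: joints at [-1.151, 0.353, 1.633, -0, 1.155, -0.002], TCP at [255.876, -570.224, 248.281] pointing down, gripper open.
Joint ranges: [-2.63, 2.63], [-0.92, 2.1], [0.06, 2.66], [-1.3, 4.44], [0, 2.69], [-3.02, 3.02]. Speed limits (rad/s): [2.22, 2.22, 2.79, 3.14, 3.14, 3.14].

### API

Orientations are given as [roll, pitch, yaw] about the fixed x, y, z axes, in that order (R = Rz(yaw) Ry(pitch) Rx(roll)).
In Python, from rig import r, eyes gives the robot as it stands. The module is installed in compiled form; this text tells all that it offers.
- The arm moves only by the shell command python3 -m inch 'ROWS' [FORCE]. ROWS is JSON, a list of rows, each a list of 7 numbers: the shift along the tool's x, y, z in m, then the turn, a rotation vector about the tool's x, y, z in degrees, then the closure, from -1 (fully open) to 1 (shut). In form: [[x, y, z, rx, ry, rz, gripper], ...]. A call has 1 to 8 rows; each row shifts and turns the commanded pose from where the row before left it, along the tool's axes as they then stand; what a row does not reach is not made up. A row lasts 1/10 s, in which the tool goes at most 50 mm and 8.59 degrees, less where a joint would pass 70% of its speed; a pose out of reach is approached as far as the arm can. A call with a gripper value outside its range is refused whole. The fingers move at their own pace and stop on an object; FORCE is the grip in N (left out, the last holds). Time passes only in rows, so rows that do not move let the fingers close. It gives the time, the measured TCP pose, the force, the opening and the grip force at its end, in the units of the state.
- r.sense(): the state, without advancing time (a new reading comes with each control period).
- eyes.grab_frame(name): name is "scene" or "side" or "wrist"; returns a dict with "img" (420x560x3 uint8, blue, green, red), "fx", "fy", "cx", "cy" (pixels), "R" (3x3) and "t" (3): a world point X has camera coordinates R X + t; the wrist camera has in their place "hand_eye" (4x4, takes a point from camera to tool coordinates, whose origin is the TCP and whose axes are the flange's). Camera axes: x right, y down, z forward; pixel columns grow to the right and rows downward; lengths in mm; the calibration is good to about 2 mm. A picture is of the moment at which its call begins: read the wrist's pose just before it. There is no depth.
- r.sign_off(): hands the job in; it is judged then, once.
The state is a dict: "clock": time; "qpos": joint angles; "qvel": joint speeds; "joint_efforts": joint torques, N m; "eef_pos": TCP position; "tcp_rot": TCP orientation; "contact_force": force on the tool from outside, world axes, zero at the start; "wrist_torque": the same for the moment, N m; "opening": opening from 0.0 (shut) to 1.0 (fully open); "grasp_force": force on a finger pad.
Only numpy, scipy, OpenCV 4.12 (cv2) and the standard library are available. Lean on these libraries where they do the work, as an engineer would, in place of code of your own. Each camera call takes 0.05 s, during which the arm holds its last target. There are 200 camera calls.

## Working session

There is one attempt and no reset: what is moved stays moved. The work goes in short steps, Python scripts to look and compute and a shell command to move; the robot and the scene stay as the last step left them, time stands still between calls to the robot, and variables do not carry over. Pictures are saved under pics/ and viewed, at most 10 in all, crops included, and the job is handed in when it is done.

```bash
mkdir -p pics; python3 - <<'E'
from rig import r, eyes
import cv2,numpy as np,pickle
s=r.sense(); print(s['clock'],s['eef_pos'],s['tcp_rot'],s['opening'])
F={}
for n in('scene','side','wrist'):
    f=eyes.grab_frame(n);F[n]=f;cv2.imwrite(f'pics/{n}0.png',f['img'])
    print(n,{k:np.round(v,3).tolist() for k,v in f.items() if k!='img'})
pickle.dump(F,open('f0.pkl','wb'))
cv2.imwrite('pics/both0.png',cv2.resize(np.vstack([F['scene']['img'],F['side']['img']]),(560,840))[:840])
E
```

```text
0.0 [ 255.68872618 -569.80451706  247.545797  ] [-3.14020823e+00 -3.97439426e-06  4.21779569e-01] 1.0023956012064272
scene {'fx': 383.591, 'fy': 383.591, 'cx': 279.305, 'cy': 212.05, 'R': [[-0.822, -0.569, -0.01], [-0.36, 0.534, -0.765], [0.441, -0.625, -0.644]], 't': [398.406, 345.32, 562.32]}
side {'fx': 455.869, 'fy': 455.869, 'cx': 280.141, 'cy': 217.895, 'R': [[0.953, -0.302, 0.021], [-0.115, -0.424, -0.898], [0.28, 0.854, -0.439]], 't': [-597.875, 98.754, 869.871]}
wrist {'fx': 319.082, 'fy': 319.082, 'cx': 275.415, 'cy': 215.364, 'hand_eye': [[0.001, -0.96, -0.278, 69.443], [1.0, 0.001, 0.0, 0.588], [0.0, -0.278, 0.96, -124.969], [0.0, 0.0, 0.0, 1.0]]}
```

View pics/scene0.png

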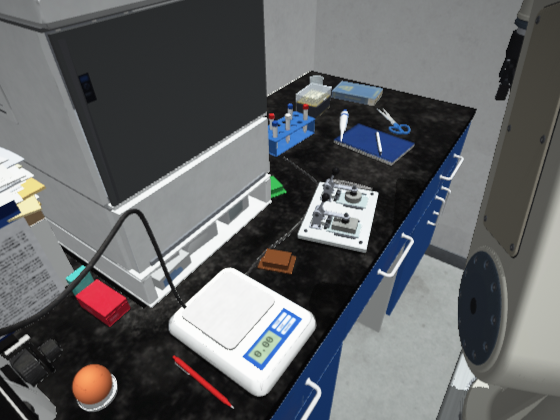

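View pics/side0.png

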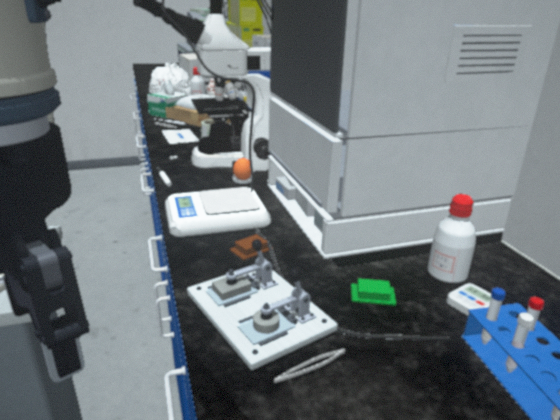

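The scene view shows the balance at about (245,325) and the jig at about (340,215). The brown look-alike is at (277,261) and the green one at (277,187). In the side view the grey block on glass is at (231,287), in the +y nest nearer the balance, and the round core is at (266,318), in the -y nest. The brown (250,245) and green (373,291) ones are not part of the job. I'll confirm this with a crop and measure the jig and pan.

```bash
cat > h.py <<'E'
import numpy as np,cv2
def ray(f,uv,z):
    R=np.array(f['R']);t=np.array(f['t']).ravel();c=-R.T@t
    d=R.T@np.array([(uv[0]-f['cx'])/f['fx'],(uv[1]-f['cy'])/f['fy'],1])
    return c+d*(z-c[2])/d[2]
def proj(f,X):
    p=np.array(f['R'])@np.array(X,float)+np.array(f['t']).ravel()
    return np.array([f['fx']*p[0]/p[2]+f['cx'],f['fy']*p[1]/p[2]+f['cy']])
E
python3 - <<'E'
import pickle;from h import *
F=pickle.load(open('f0.pkl','rb'))
for n,roi in(('scene',(295,165,385,255)),('side',(175,255,345,370))):
    f=F[n];im=f['img'];x0,y0,x1,y1=roi
    hsv=cv2.cvtColor(im,cv2.COLOR_BGR2HSV)
    m=((hsv[...,2]>140)&(hsv[...,1]<60)).astype('uint8')*255
    mm=np.zeros_like(m);mm[y0:y1,x0:x1]=m[y0:y1,x0:x1]
    c=max(cv2.findContours(mm,0,2)[0],key=cv2.contourArea)
    h=cv2.convexHull(c);q=cv2.approxPolyDP(h,0.02*cv2.arcLength(h,True),True)[:,0]
    print(n,cv2.contourArea(c),[(p.tolist(),np.round(ray(f,p,20)[:2]).tolist()) for p in q])
s=F['side']['img'][250:370,175:345];a=cv2.resize(s,None,fx=4.5,fy=4.5,interpolation=2)
cv2.imwrite('pics/sidejig.png',a)
f=F['scene'];b=cv2.resize(f['img'][160:400,160:400],(600,600),interpolation=2);cv2.imwrite('pics/scenecrop.png',b)
E
```

```text
scene 3181.5 [([320, 182], [602.0, -364.0]), ([377, 192], [456.0, -409.0]), ([366, 249], [391.0, -201.0]), ([298, 235], [539.0, -155.0])]
side 6982.0 [([264, 259], [547.0, -147.0]), ([336, 326], [601.0, -371.0]), ([251, 367], [452.0, -418.0]), ([187, 288], [391.0, -204.0])]
```

View pics/sidejig.png

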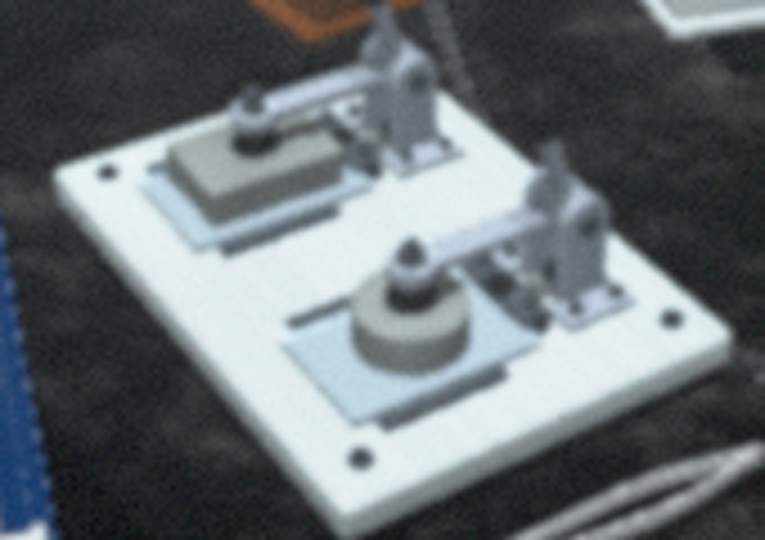

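View pics/scenecrop.png

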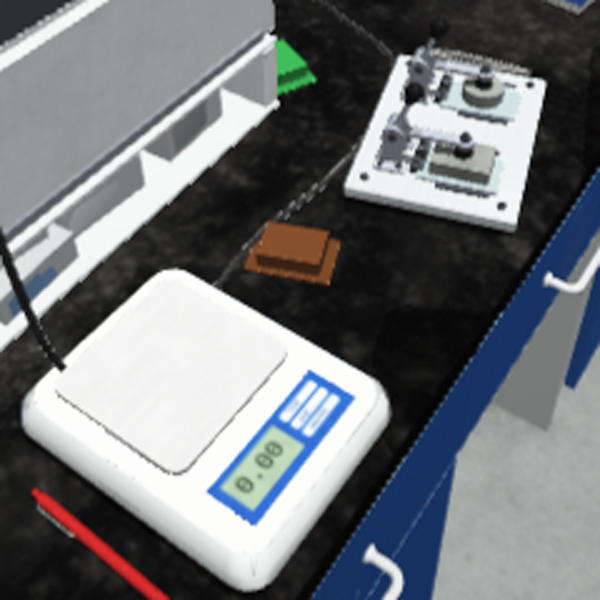

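The crops confirm the target. The rectangular grey block on glass is in the left (+y, balance-side) nest, at side px (231,287). The round core is in the right nest, and the knobs stand behind the fingers. The pan corners in the scene view are about (230,268), (275,301), (231,349) and (183,316). Next I compute the offsets.

```bash
python3 - <<'E'
import pickle;from h import *
F=pickle.load(open('f0.pkl','rb'));f=F['scene'];g=F['side']
P=[ray(f,p,46)[:2] for p in((230,268),(275,301),(231,349),(183,316))];print(np.round(P),np.mean(P,0))
print('cab',[np.round(ray(f,p,0)[:2]) for p in((150,303),(268,205))],'side cab',np.round(ray(g,(325,255),0)[:2]))
y=.297;C=np.array([497,-284]);R=np.array([[np.cos(y),-np.sin(y)],[np.sin(y),np.cos(y)]])
for n,p in dict(nest=(-20,55),knob=(31,55),pre=(-15,55)).items(): print(n,C+R@p)
for z,p in((100,(31,55)),(100,(31,-55))):
    X=np.r_[C+R@p,z];print(proj(f,X),proj(g,X))
E
```

```text
[[587.  27.]
 [465.  42.]
 [469. 162.]
 [582. 162.]] [525.7811706   98.12578201]
cab [array([689., 159.]), array([ 676., -225.])] side cab [ 683. -134.]
nest [ 461.77971707 -237.26102622]
knob [ 510.54687329 -222.33572976]
pre [ 466.56081082 -235.79776186]
[325.68909357 196.94724117] [255.512109   244.02588306]
[335.35956855 170.6164969 ] [293.41907462 273.78302047]
```

```bash
python3 -m inch '[[0,0,0,0,0,7.2,1],[0.03,-0.026,0,0,0,0,1],[0.03,-0.026,0,0,0,0,1],[0.03,-0.026,0,0,0,0,1],[0.03,-0.026,0,0,0,0,1],[0.03,-0.026,0,0,0,0,1],[0.03,-0.026,0,0,0,0,1],[0.03,-0.026,0,0,0,0,1]]'; python3 -m inch '[[0.03,-0.026,0,0,0,0,1],[0.03,-0.026,0,0,0,0,1],[0.03,-0.026,0,0,0,0,1],[0,0,0,0,0,0,1],[0,0,0,0,0,0,1]]'
python3 - <<'E'
from h import *;from rig import r,eyes
from scipy.spatial.transform import Rotation as Ro
s=r.sense();f=eyes.grab_frame('wrist');print(s['eef_pos'],s['tcp_rot'],s['opening'])
T=np.eye(4);T[:3,:3]=Ro.from_euler('xyz',s['tcp_rot']).as_matrix();T[:3,3]=s['eef_pos']
M=np.linalg.inv(T@np.array(f['hand_eye']));f['R']=M[:3,:3];f['t']=M[:3,3]
import pickle;pickle.dump(f,open('w1.pkl','wb'))
y=.297;C=np.array([497,-284]);R=np.array([[np.cos(y),-np.sin(y)],[np.sin(y),np.cos(y)]])
im=f['img'].copy()
for p,z in(((-20,55),40),((31,55),100),((-80,-110),20),((-80,110),20),((80,110),20),((80,-110),20)):
    q=proj(f,np.r_[C+R@p,z]);print(p,q.round());cv2.drawMarker(im,tuple(int(v) for v in q),(0,0,255),0,8)
cv2.imwrite('pics/w1.png',im)
E
```

```text
clock: 0.95
eef_pos: [404.1, -333.4, 248.2]
tcp_rot: [-3.141, 0.0, 0.296]
contact_force: [0.6, -0.2, 0.4]
opening: -0.001
grasp_force: 0.0
clock: 1.45
eef_pos: [467.1, -233.3, 248.1]
tcp_rot: [-3.142, 0.001, 0.298]
contact_force: [0.4, -0.7, 0.3]
opening: 0.001
grasp_force: 0.0
[ 467.09619359 -233.3348382   248.10605405] [-3.14152451e+00  5.50174472e-04  2.98433714e-01] 0.0008104432516409206
(-20, 55) [277. 197.]
(31, 55) [277. 153.]
(-80, -110) [416. 243.]
(-80, 110) [230. 242.]
(80, 110) [224.  98.]
(80, -110) [435.  99.]
```

View pics/w1.png

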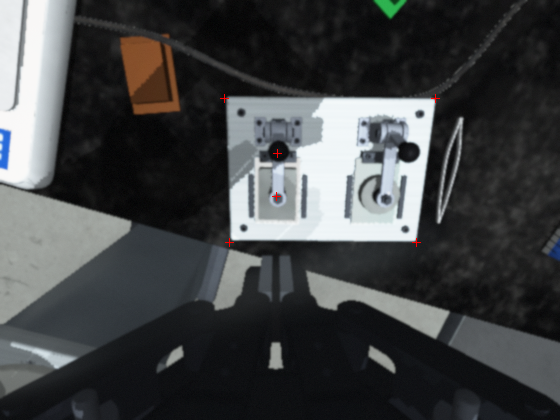

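The wrist view agrees with the model to about 1 px: knob at (278,152), stone at (277,197), and the jig corners on their marks. I descend in front of the knob and then push.

```bash
python3 -m inch '[[0,0.0025,0.029,0,0,0,1],[0,0,0.029,0,0,0,1],[0,0,0.029,0,0,0,1],[0,0,0.029,0,0,0,1],[0,0,0.029,0,0,0,1],[0,0,0,0,0,0,1]]'; python3 -m inch '[[0.01,0,0,0,0,0,1],[0.01,0,0,0,0,0,1],[0.006,0,0,0,0,0,1],[0.006,0,0,0,0,0,1],[0.006,0,0,0,0,0,1],[0.006,0,0,0,0,0,1]]'
```

```text
clock: 2.1
eef_pos: [464.7, -236.5, 100.1]
tcp_rot: [-3.137, 0.005, 0.294]
contact_force: [-1.1, 0.2, -0.1]
opening: -0.004
grasp_force: 0.0
clock: 2.7
eef_pos: [508.5, -223.5, 104.1]
tcp_rot: [-3.141, 0.003, 0.297]
contact_force: [-9.3, -2.5, 5.9]
opening: -0.002
grasp_force: 4.7
```

```bash
python3 -m inch '[[0.006,0,0,0,0,0,1],[0.006,0,0,0,0,0,1],[0.006,0,0,0,0,0,1],[0.005,0,0,0,0,0,1],[0.004,0,0,0,0,0,1]]'; python3 -m inch '[[0,0,-0.045,0,0,0,1],[0,0,-0.045,0,0,0,1],[0,0,-0.045,0,0,0,1],[-0.025,0,-0.01,0,0,0,1],[-0.025,0,0,0,0,0,0],[-0.025,0,0,0,0,0,0],[0,0,0,0,0,0,0]]'
python3 - <<'E'
from h import *;from rig import r,eyes
s=r.sense();print(s['eef_pos'],s['tcp_rot'],s['opening'],s['contact_force'])
a=eyes.grab_frame('side')['img'][215:365,175:345];w=eyes.grab_frame('wrist')['img']
cv2.imwrite('pics/c2.png',np.hstack([cv2.resize(a,(476,420)),w[:,160:480]]))
E
```

```text
clock: 3.2
eef_pos: [536.6, -215.5, 103.8]
tcp_rot: [3.141, -0.001, 0.296]
contact_force: [0.3, -0.0, -0.1]
opening: -0.003
grasp_force: 0.0
clock: 3.9
eef_pos: [462.3, -237.9, 249.1]
tcp_rot: [3.141, -0.001, 0.295]
contact_force: [1.3, 0.6, -0.5]
opening: 0.49
grasp_force: 0.0
[ 462.33418915 -237.91663505  249.11152589] [ 3.14081962e+00 -5.00967269e-04  2.95175183e-01] 0.4898764426975253 [ 1.30526442  0.64447341 -0.52373669]
```

View pics/c2.png

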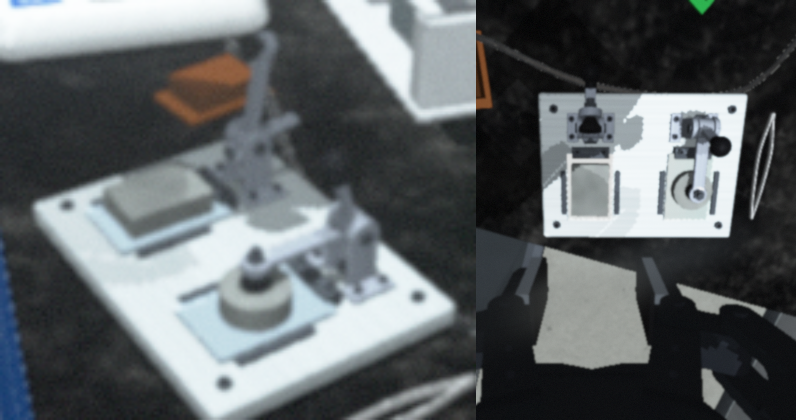

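The finger is raised and stays up, the block still lies in its nest, and the core is still clamped. I open wider and descend over the stone.

```bash
python3 -m inch '[[-0.004,0,0.035,0,0,0,-0.5],[0,0,0.035,0,0,0,-0.5],[0,0,0.035,0,0,0,-0.5],[0,0,0.035,0,0,0,-0.5],[0,0,0.03,0,0,0,-0.5],[0,0,0.02,0,0,0,-0.5],[0,0,0,0,0,0,-0.5]]' 30; python3 -m inch '[[0,0,0.008,0,0,0,-0.5],[0,0,0.007,0,0,0,-0.5],[0,0,0,0,0,0,-0.5]]'; python3 -m inch '[[0,0,0,0,0,0,0.3],[0,0,0,0,0,0,0.3],[0,0,0,0,0,0,0.3],[0,0,0,0,0,0,0.3]]' 30
```

```text
clock: 4.7
eef_pos: [459.6, -237.7, 55.8]
tcp_rot: [-3.139, 0.003, 0.297]
contact_force: [0.0, -0.0, 0.2]
opening: 0.753
grasp_force: 0.0
clock: 5.0
eef_pos: [460.3, -238.7, 43.3]
tcp_rot: [3.141, -0.0, 0.296]
contact_force: [0.2, 1.3, 0.1]
opening: 0.75
grasp_force: 0.0
clock: 5.4
eef_pos: [460.4, -238.9, 44.0]
tcp_rot: [3.141, -0.001, 0.296]
contact_force: [-1.0, 1.0, 7.1]
opening: 0.461
grasp_force: 30.9
```

```bash
python3 -m inch '[[0,0,-0.0007,0,0,0,0.3],[-0.003,0,0,0,0,0,0.3],[-0.004,0,0,0,0,0,0.3],[-0.004,0,0,0,0,0,0.3],[-0.004,0,0,0,0,0,0.3],[0,0,0,0,0,0,0.3],[0,0,0,0,0,0,0.3]]'
python3 - <<'E'
from h import *;from rig import r,eyes
a=eyes.grab_frame('side')['img'][215:365,175:345];w=eyes.grab_frame('wrist')['img']
cv2.imwrite('pics/c3.png',np.hstack([cv2.resize(a,(476,420)),w[:,160:480]]))
E
```

```text
clock: 6.1
eef_pos: [445.2, -243.2, 44.0]
tcp_rot: [-3.141, 0.001, 0.296]
contact_force: [-1.8, 0.2, 3.5]
opening: 0.459
grasp_force: 31.0
```

View pics/c3.png

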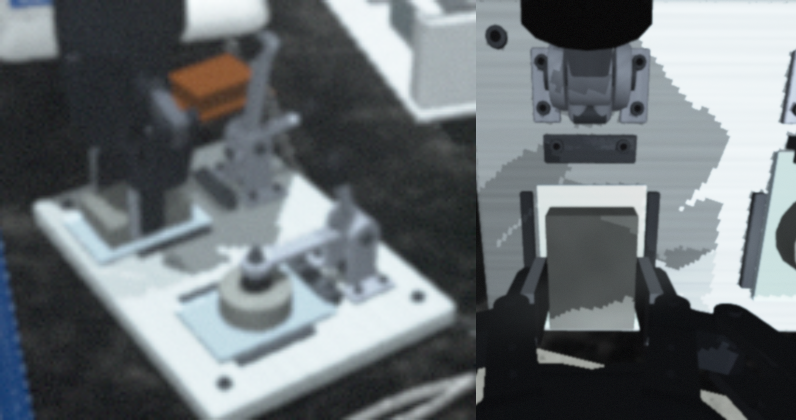

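The block has slid about 15 mm and is clear of the lip. I lift it, and check where the black cable near the balance runs.

```bash
python3 -m inch '[[0,0,-0.01,0,0,0,0.3],[0,0,-0.02,0,0,0,0.3],[0,0,-0.025,0,0,0,0.3],[0,0,-0.025,0,0,0,0.3],[0,0,-0.025,0,0,0,0.3],[0,0,-0.02,0,0,0,0.3],[0,0,-0.01,0,0,0,0.3],[0,0,0,0,0,0,0.3]]'
python3 - <<'E'
import pickle;from h import *
F=pickle.load(open('f0.pkl','rb'));f=F['scene'];g=F['side']
for p in((185,303),(170,265),(157,235),(138,211)):
  print(p,[(z,ray(f,p,z).round()[:2].tolist(),proj(g,ray(f,p,z)).round().tolist()) for z in(0,50,100,200,300)])
cv2.imwrite('pics/cord.png',cv2.resize(np.hstack([f['img'][195:335,60:260],g['img'][60:200,180:380]]),(800,280)))
E
```

```text
clock: 7.0
eef_pos: [446.4, -243.3, 180.4]
tcp_rot: [3.14, -0.002, 0.296]
contact_force: [-0.2, -0.3, -1.8]
opening: 0.459
grasp_force: 30.8
(185, 303) [(0, [631.0, 119.0], [267.0, 208.0]), (50, [597.0, 141.0], [252.0, 188.0]), (100, [563.0, 163.0], [236.0, 167.0]), (200, [496.0, 206.0], [204.0, 124.0]), (300, [428.0, 250.0], [170.0, 79.0])]
(170, 265) [(0, [732.0, 65.0], [312.0, 213.0]), (50, [690.0, 91.0], [294.0, 192.0]), (100, [648.0, 117.0], [275.0, 170.0]), (200, [564.0, 170.0], [235.0, 126.0]), (300, [481.0, 222.0], [194.0, 81.0])]
(157, 235) [(0, [829.0, 16.0], [357.0, 217.0]), (50, [780.0, 46.0], [335.0, 195.0]), (100, [730.0, 76.0], [312.0, 173.0]), (200, [631.0, 136.0], [266.0, 128.0]), (300, [532.0, 196.0], [218.0, 82.0])]
(138, 211) [(0, [939.0, -18.0], [404.0, 217.0]), (50, [881.0, 15.0], [378.0, 196.0]), (100, [823.0, 48.0], [352.0, 174.0]), (200, [706.0, 113.0], [299.0, 129.0]), (300, [589.0, 178.0], [244.0, 82.0])]
```

View pics/cord.png

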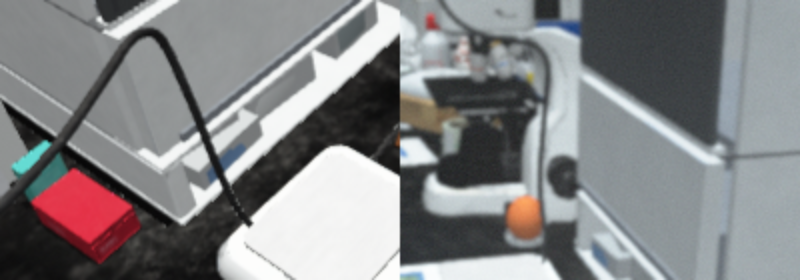

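The cable is a stalk standing at about (600,147), rising to z≈300 just behind the pan. I turn the tool about 50° so the wrist camera stays away from it, then travel to the pan.

```bash
python3 -m inch '[[0,0,0,0,0,7.2,0.3],[0,0,0,0,0,7.2,0.3],[0,0,0,0,0,7.2,0.3],[0,0,0,0,0,7.2,0.3],[0,0,0,0,0,7.2,0.3],[0,0,0,0,0,7.2,0.3],[0,0,0,0,0,7.2,0.3],[0,0,0,0,0,0,0.3]]'; python3 -m inch '[[-0.005,-0.012,0,0,0,0,0.3],[-0.009,-0.0226,0,0,0,0,0.3],[-0.009,-0.0226,0,0,0,0,0.3],[-0.009,-0.0226,0,0,0,0,0.3],[-0.009,-0.0226,0,0,0,0,0.3],[-0.009,-0.0226,0,0,0,0,0.3],[-0.009,-0.0226,0,0,0,0,0.3],[-0.009,-0.0226,0,0,0,0,0.3]]'
```

```text
clock: 7.8
eef_pos: [445.0, -242.6, 177.7]
tcp_rot: [3.142, 0.002, -0.585]
contact_force: [-0.6, 0.4, -1.9]
opening: 0.459
grasp_force: 30.8
clock: 8.6
eef_pos: [482.4, -61.8, 178.6]
tcp_rot: [3.142, 0.001, -0.58]
contact_force: [0.0, -0.4, -1.9]
opening: 0.457
grasp_force: 30.8
```

```bash
python3 -m inch '[[-0.009,-0.023,0,0,0,0,0.3],[-0.009,-0.023,0,0,0,0,0.3],[-0.009,-0.023,0,0,0,0,0.3],[-0.009,-0.023,0,0,0,0,0.3],[-0.009,-0.023,0,0,0,0,0.3],[-0.006,-0.015,0,0,0,0,0.3],[-0.003,-0.008,0,0,0,0,0.3],[0,0,0,0,0,0,0.3]]'
python3 - <<'E'
from h import *;from rig import r,eyes
from scipy.spatial.transform import Rotation as Ro
s=r.sense();f=eyes.grab_frame('wrist');g=eyes.grab_frame('scene')['img'];print(s['eef_pos'])
T=np.eye(4);T[:3,:3]=Ro.from_euler('xyz',s['tcp_rot']).as_matrix();T[:3,3]=s['eef_pos']
M=np.linalg.inv(T@np.array(f['hand_eye']));f['R']=M[:3,:3];f['t']=M[:3,3]
im=f['img']
for p in((587,27),(465,42),(469,162),(582,162),(526,98)):
    cv2.drawMarker(im,tuple(int(v) for v in proj(f,(*p,46))),(0,0,255),0,10)
cv2.imwrite('pics/c4.png',cv2.resize(np.hstack([im[:,40:],g[:,60:400]]),(800,391)))
E
```

```text
clock: 9.4
eef_pos: [513.6, 82.1, 178.8]
tcp_rot: [3.141, 0.0, -0.581]
contact_force: [0.4, -0.6, -1.1]
opening: 0.458
grasp_force: 30.8
[513.56788759  82.11012025 178.76793071]
```

View pics/c4.png

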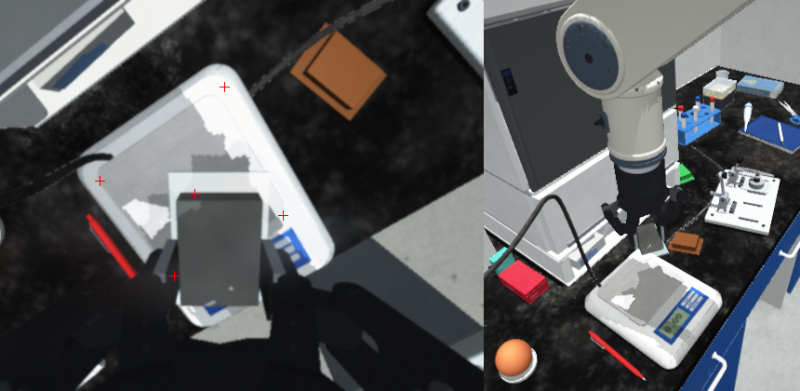

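```bash
python3 -m inch '[[-0.001,-0.011,0.01,0,0,0,0.3],[0,0,0.02,0,0,0,0.3],[0,0,0.02,0,0,0,0.3],[0,0,0.02,0,0,0,0.3],[0,0,0.015,0,0,0,0.3],[0,0,0.01,0,0,0,0.3],[0,0,0.005,0,0,0,0.3],[0,0,0,0,0,0,0.3]]'; python3 -m inch '[[0,0,0.002,0,0,0,0.3],[0,0,0.002,0,0,0,0.3],[0,0,0.001,0,0,0,0.3],[0,0,0,0,0,0,0.3]]'
```

```text
clock: 10.3
eef_pos: [518.7, 90.9, 78.4]
tcp_rot: [3.141, 0.001, -0.584]
contact_force: [-0.2, -0.5, -0.8]
opening: 0.457
grasp_force: 30.8
clock: 10.7
eef_pos: [518.9, 91.1, 74.2]
tcp_rot: [-3.141, -0.0, -0.583]
contact_force: [-0.1, -0.3, -2.6]
opening: 0.458
grasp_force: 30.8
```

```bash
python3 -m inch '[[0,0,0.001,0,0,0,0.3],[0,0,0.001,0,0,0,0.3],[0,0,0.001,0,0,0,0.3],[0,0,0,0,0,0,0.3],[0,0,0,0,0,0,0.3]]'; python3 -m inch '[[0,0,0.0005,0,0,0,0.3],[0,0,0,0,0,0,0.3],[0,0,0,0,0,0,0.3]]'
```

```text
clock: 11.2
eef_pos: [518.9, 91.0, 70.9]
tcp_rot: [3.142, 0.0, -0.583]
contact_force: [0.3, -0.3, -1.9]
opening: 0.457
grasp_force: 30.8
clock: 11.5
eef_pos: [518.9, 91.1, 70.5]
tcp_rot: [-3.142, -0.0, -0.584]
contact_force: [0.4, -0.0, -2.3]
opening: 0.459
grasp_force: 30.8
```

```bash
python3 -m inch '[[0,0,0.0005,0,0,0,0.3],[0,0,0,0,0,0,0.3],[0,0,0,0,0,0,0.3]]'; python3 -m inch '[[0,0,0.0005,0,0,0,0.3],[0,0,0,0,0,0,0.3],[0,0,0,0,0,0,0.3]]'
```

```text
clock: 11.8
eef_pos: [518.9, 91.1, 70.0]
tcp_rot: [3.142, 0.0, -0.583]
contact_force: [-0.3, -0.0, -2.6]
opening: 0.459
grasp_force: 30.8
clock: 12.1
eef_pos: [519.0, 91.1, 69.5]
tcp_rot: [-3.141, -0.0, -0.584]
contact_force: [-0.2, 0.2, -0.3]
opening: 0.458
grasp_force: 30.9
```

The weight has gone onto the pan, so I release and retract.

```bash
python3 -m inch '[[0,0,0,0,0,0,0],[0,0,0,0,0,0,-0.2],[0,0,0,0,0,0,-0.4],[0,0,0,0,0,0,-0.5],[0,0,0,0,0,0,-0.5]]'; python3 -m inch '[[0,0,-0.01,0,0,0,-0.5],[0,0,-0.02,0,0,0,-0.5],[0,0,-0.03,0,0,0,-0.5],[0,0,-0.03,0,0,0,-0.5],[0,0,-0.03,0,0,0,-0.5],[-0.03,0,-0.01,0,0,0,-0.5],[-0.03,0,0,0,0,0,-0.5],[0,0,0,0,0,0,-0.5]]'
python3 - <<'E'
from h import *;from rig import r,eyes
from scipy.spatial.transform import Rotation as Ro
s=r.sense();f=eyes.grab_frame('wrist');g=eyes.grab_frame('side')['img'];print(s['eef_pos'],s['contact_force'])
T=np.eye(4);T[:3,:3]=Ro.from_euler('xyz',s['tcp_rot']).as_matrix();T[:3,3]=s['eef_pos']
M=np.linalg.inv(T@np.array(f['hand_eye']));f['R']=M[:3,:3];f['t']=M[:3,3]
im=f['img']
for p in((587,27),(465,42),(469,162),(582,162),(526,98)):
    cv2.drawMarker(im,tuple(int(v) for v in proj(f,(*p,46))),(0,0,255),0,10)
cv2.imwrite('pics/c5.png',cv2.resize(np.hstack([im[:,40:],g[:,60:400]]),(800,391)))
E
```

```text
clock: 12.6
eef_pos: [518.9, 91.0, 69.5]
tcp_rot: [3.142, 0.0, -0.584]
contact_force: [-1.3, 0.7, -0.2]
opening: 0.748
grasp_force: 0.0
clock: 13.4
eef_pos: [466.3, 125.1, 200.4]
tcp_rot: [3.142, 0.001, -0.582]
contact_force: [0.2, -0.5, -0.2]
opening: 0.75
grasp_force: 0.0
[466.31386651 125.06074266 200.42272452] [ 0.21923905 -0.49226233 -0.2174933 ]
```

View pics/c5.png

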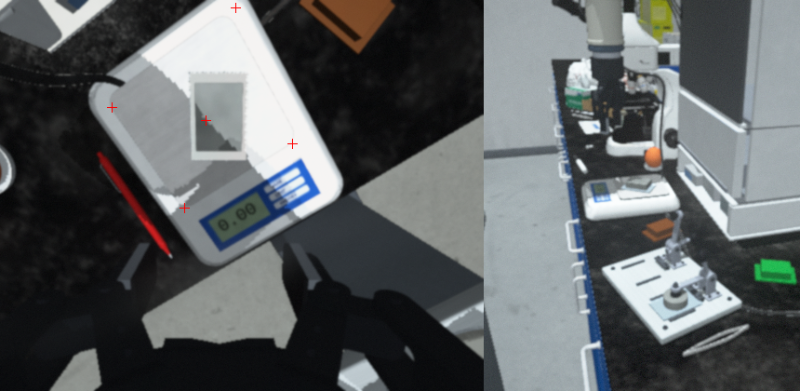

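The specimen lies flat on the pan at about (218,116) in the left half. The projected pan centre is at (206,120), so it is about 11 mm off, within the 30 mm limit. The core is still clamped, the left finger stands raised, and the gripper is clear.

```bash
python3 -c "
from rig import r
print(r.sign_off())"
```

```text
the job is handed in; nothing more can be done
None
```

The rectangular specimen is on the balance pan, glass side down and about 11 mm from the centre, its finger is up and the round core is still clamped; the job was handed in at about 13.5 s, with no verdict returned.

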